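Fill the mooncake carton and check a cake with the probe

TASK

Pack the two cakes from the wooden tray into the open white carton beside the oblong cake already there, in either order, each set down (not dropped) flat on the carton's floor. Then take the temperature probe out of its slanted stand and hold it upright with its tip on the round mark in the middle of the round cake, pressing lightly so that the sprung tip is part-way in but not against its stop. Finish while still holding the probe there, with all three cakes flat in the carton, and leave the other things on the table where they are.

Things in the scene. Friction and masses are not known exactly. Their poses are not given: they have to be found in the camera images.
- round_mid (a point): round brown cake, 60 mm across, 36 mm high, 0.13 kg, lying flat on the tray at the start; the point is its centre, half-way up. It has a ring of dots and, in the middle of its top, a plain dark round mark. z is up.
- square_mid (a point): square brown cake, 56 x 56 mm, 36 mm high, 0.13 kg, on the tray; the point is its centre, half-way up; x and y run along its sides, z is up
- bar_mid (a point): oblong brown cake, 36 mm (its x) by 76 mm (its y), 36 mm high, 0.12 kg, already lying flat in the carton, its length about along the carton's y, on the carton's -y side; it stays in the carton (a nudge does no harm). The point is its centre, half-way up; z is up
- mark (a point): centre of the dark round mark, 22 mm across, level with the flat top of the round cake (36 mm above the cake's underside)
- carton: open white carton, outside 150 mm (its x) by 310 mm (its y) by 32 mm high, walls and floor 4 mm thick (inside 142 x 302 mm), fixed to the table; origin at the centre of its underside. The oblong cake lies at its -y side; the other two fit beside it, side by side along its y.
- tray: low wooden tray, 160 mm (its x) by 350 mm (its y), floor 10 mm above the table, rim 16 mm high, fixed; origin at the centre of its underside. The two cakes start on it, one in each half (+y, -y), 110 to 220 mm apart; which is where changes.
- probe_grip (a point): grip point of the temperature probe (0.12 kg, 176 mm long): on the axis of its square white handle (24 x 24 x 110 mm), 30 mm below the handle's end, 146 mm from the resting tip face; an 8 mm steel stem leads to the tip. z: along the axis, tip to handle end; x, y: square to the handle's faces. In the stand it leans 20 degrees to the stand's -x.
- probe_tip (a point): centre of the flat lower face of the probe's sprung tip disc (14 mm across); moves up the axis as the tip is pushed in
- tip (a joint): how far the probe's tip is pushed in along the axis, in m: 0 = free, 0.012 = against its stop. Spring: it starts to move at about 1 N and takes 0.35 N more per mm, about 5 N at the stop.
- stand: grey probe stand fixed to the table, base 110 mm (its x) by 70 mm (its y); origin at the centre of its underside. Its slanted square socket holds the lowest 30 mm of the handle with about 1.5 mm play; 80 mm of it stick out, and its end stands 190 mm above the table. The probe is drawn out along its own axis: free after 110 mm.
- tape_roll: bystander, to be left alone: small roll of tan packing tape lying flat, 56 mm across, 24 mm high; origin at the centre of its underside
- dish: bystander, to be left alone: small white bowl, 80 mm across, 28 mm high; origin at the centre of its underside
- bottle: bystander, to be left alone: amber glass bottle, 56 mm across, 150 mm high; origin at the centre of its underside
- jar: bystander, to be left alone: glass jar, 64 mm across, 80 mm high; origin at the centre of its underside
- gift_box: bystander, to be left alone: closed red gift box 120 x 120 x 50 mm; origin at the centre of its underside
- brush: bystander, to be left alone: pastry brush lying on the table
- cup: bystander, to be left alone: open aluminium cup, 70 mm across, 80 mm high; origin at the centre of its underside
Things that resemble listed ones, but are neither listed nor needed, are in the scene too. What is shaped like the part that bears square_mid but yellow is not meant.

How it is judged:
By the outcome, as a careful person would: the job done as asked, in the order asked, and still so for the second after the job is handed in, while the arm keeps its last pose, push and grip.
It also fails if it takes over 72 s, if anything falls off the work surface, if the arm or the gripper's body presses on something with over 40 N, if the wrist force passes 120 N, or if a joint passes its speed limit or range.

ROBOT

A 6-joint arm with a two-finger parallel gripper is mounted at the origin on the work surface. World frame = base frame: x ahead of the robot, y to its left, z up, the work surface at z = 0. Lengths are in mm, angles in rad, forces in N, time in s.
With the tool pointing down it reaches from about 250 to 775 mm from the base axis. Payload 8.9 kg.
Tool frame: the origin (TCP) lies midway between the tips of the shut fingers; the grasp point (between the pads) lies 19 mm behind it; z points along the fingers, y is the line along which they close (so a half turn about z gives the same grasp; the last joint's range is limited). The gripper opens to 85 mm and grips with 20 to 120 N. Pads are 22 mm wide; open, the fingers measure 114 mm over their backs; the gripper's body (76 mm by 85 mm) begins 54 mm behind the grasp point. The pads swing forward as they close: fully open they stand 13 mm farther back than shut.
Start: joints at [-0.139, 0.291, -0.153, 1.127, 0, 1.431], TCP at [524.999, 0.004, 231.305] pointing down, gripper open.
Joint ranges: [-2.52, 2.52], [-0.91, 1.74], [-1.3, 1.37], [-1.96, 2.02], [-1.52, 1.47], [-3.14, 3.14]. Speed limits (rad/s): [2.22, 2.22, 2.79, 3.14, 3.14, 3.14].

INTERFACE

Orientations are given as [roll, pitch, yaw] about the fixed x, y, z axes, in that order (R = Rz(yaw) Ry(pitch) Rx(roll)).
In Python, from plant import r gives the robot as it stands. The module is installed in compiled form; this text tells all that it offers.
- The arm moves only by the tool play_rows, never from a script. Its argument "series" is a list of rows, each an object of numbers: "grip": the gripper's target within -1 to 1 (fully open at 1, half-way at 0, shut at -1); "x", "y", "z": the shift along the tool's x, y, z as a fraction of full scale; "roll": the turn about the tool's z as a fraction of full scale. A call has 1 to 10 rows; each row is the pose to reach, as a shift and turn from the pose commanded when the call began, along the tool's axes at that moment; what a row does not reach only later rows make up. Full scale, the value 1, is 150 mm for a shift and 45 degrees for a turn. A row lasts 1/12 s, in which the tool goes at most 41.7 mm and 7.16 degrees, less where a joint would pass 70% of its speed; a pose out of reach is approached as far as the arm can. A call with a number of a shift or a turn outside -1 to 1 is refused whole. A call with a gripper value outside its range is refused whole. The fingers move at their own pace and stop on an object; the grip force is fixed at half the most. Time passes only in rows, so rows that repeat a pose let the fingers close. It gives the time, the measured TCP pose, the force, the opening and the grip force at its end, in the units of the state.
- r.observe(): the state, without advancing time (a new reading comes with each control period).
- r.snapshot(name): name is "scene" or "side" or "wrist"; returns a dict with "img" (480x640x3 uint8, red, green, blue), "mtx" (3x3 intrinsics, pixels), "cam_to_world" (4x4, takes a point from camera to world coordinates); the wrist camera has in their place "tool_from_camera" (4x4, takes a point from camera to tool coordinates, whose origin is the TCP and whose axes are the flange's). Camera axes: x right, y down, z forward; pixel columns grow to the right and rows downward; lengths in mm; the calibration is good to about 2 mm. A picture is of the moment at which its call begins: read the wrist's pose just before it. There is no depth.
- r.job_done(): hands the job in; it is judged then, once.
The state is a dict: "t": time; "joint_positions": joint angles; "joint_vel": joint speeds; "joint_torque": joint torques, N m; "position": TCP position; "tcp_rot": TCP orientation; "ft_force": force on the tool from outside, world axes, zero at the start; "ft_torque": the same for the moment, N m; "grip_width": finger opening in mm; "grip_force": force on a finger pad.
Only numpy, scipy, OpenCV 4.12 (cv2) and the standard library are available. Lean on these libraries where they do the work, as an engineer would, in place of code of your own. Each camera call takes 0.05 s, during which the arm holds its last target. There are 200 camera calls.

## Working session

There is one attempt and no reset: what is moved stays moved. The work goes in short steps, Python scripts to look and compute and a tool call to move; the robot and the scene stay as the last step left them, time stands still between calls to the robot, and variables do not carry over. Pictures are saved under pics/ and viewed, at most 10 in all, crops included, and the job is handed in when it is done.

Besides the shell and the picture viewer there is one more tool, called after ">>>" as name(argument=value, ...) on one line, values as JSON. play_rows: Moves the arm, as the interface text tells. Its arguments: {"type":"object","properties":{"series":{"type":"array","items":{"type":"object","properties":{"grip":{"type":"number"},"x":{"type":"number","minimum":-1,"maximum":1},"y":{"type":"number","minimum":-1,"maximum":1},"z":{"type":"number","minimum":-1,"maximum":1},"roll":{"type":"number","minimum":-1,"maximum":1}}}}},"required":["series"]}

```bash
mkdir -p pics; cat > h.py <<'E'
import numpy as np, cv2
from scipy.spatial.transform import Rotation as Ro
from plant import r
def snap(n,f=None):
    s=r.snapshot(n)
    if f: cv2.imwrite('pics/'+f,s['img'][:,:,::-1])
    return s
def T(s,o=None):
    if 'cam_to_world' in s: return np.array(s['cam_to_world'])
    M=np.eye(4); M[:3,:3]=Ro.from_euler('xyz',o['tcp_rot']).as_matrix(); M[:3,3]=o['position']
    return M@np.array(s['tool_from_camera'])
def ray(s,uv,o=None):
    M=T(s,o); d=M[:3,:3]@np.linalg.inv(s['mtx'])@[uv[0],uv[1],1]; return M[:3,3],d
def onz(s,uv,z,o=None):
    c,d=ray(s,uv,o); return c+d*(z-c[2])/d[2]
def proj(s,p,o=None):
    q=np.linalg.inv(T(s,o))@np.append(p,1); k=s['mtx']@q[:3]; return k[:2]/k[2]
E
python3 - <<'E'
from h import *
o=r.observe(); print(o)
a=snap('scene','scene.png');b=snap('side','side.png');c=snap('wrist','w0.png')
for s in (a,b): print(s['mtx'],s['cam_to_world'])
print(c['tool_from_camera'])
E
```

```text
{'t': 0.0, 'joint_positions': array([-1.39296941e-01,  2.91248358e-01, -1.54167929e-01,  1.12670573e+00,
       -1.02728618e-05,  1.43150404e+00]), 'joint_vel': array([ 1.07059125e-03, -3.69092472e-05, -9.09569438e-04, -5.94922075e-04,
       -4.65425961e-04, -6.09074517e-04]), 'joint_torque': array([-3.46096487e-03, -5.37150800e+01,  3.31364536e+01,  1.60375424e-02,
       -3.39078597e-04,  1.08972756e-05]), 'position': array([5.24537207e+02, 6.69552270e-02, 2.30733372e+02]), 'tcp_rot': array([-3.14027838e+00, -1.73887991e-04,  1.57079156e+00]), 'ft_force': array([-0.70247138,  0.53469618, -0.305022  ]), 'ft_torque': array([ 0.02526119,  0.0128435 , -0.01985521]), 'grip_force': 0.0, 'grip_width': 85.28542613382677}
[[547.35715023   0.         319.19658199]
 [  0.         547.35715023 228.45791503]
 [  0.           0.           1.        ]] [[ 6.66721406e-01  5.31373286e-01 -5.22613622e-01  1.12028669e+03]
 [ 7.45290075e-01 -4.70604479e-01  4.72307240e-01 -5.47475900e+02]
 [ 5.02713869e-03 -7.04396092e-01 -7.09789316e-01  9.63949283e+02]
 [ 0.00000000e+00  0.00000000e+00  0.00000000e+00  1.00000000e+00]]
[[624.7648685    0.         318.93721044]
 [  0.         624.7648685  230.81223986]
 [  0.           0.           1.        ]] [[ 9.22258700e-01 -2.83508835e-01  2.62795795e-01  6.05116630e+01]
 [-3.86565032e-01 -6.80797322e-01  6.22159532e-01 -1.03781509e+03]
 [ 2.52294916e-03 -6.75379706e-01 -7.37465855e-01  1.36280586e+03]
 [ 0.00000000e+00  0.00000000e+00  0.00000000e+00  1.00000000e+00]]
[[-1.23836219e-03 -9.62277695e-01 -2.72066358e-01  6.98156473e+01]
 [ 9.99998922e-01 -1.40614558e-03  4.21741495e-04 -1.20183037e+00]
 [-7.88397341e-04 -2.72065543e-01  9.62278400e-01 -1.42936608e+02]
 [ 0.00000000e+00  0.00000000e+00  0.00000000e+00  1.00000000e+00]]
```

View pics/scene.png

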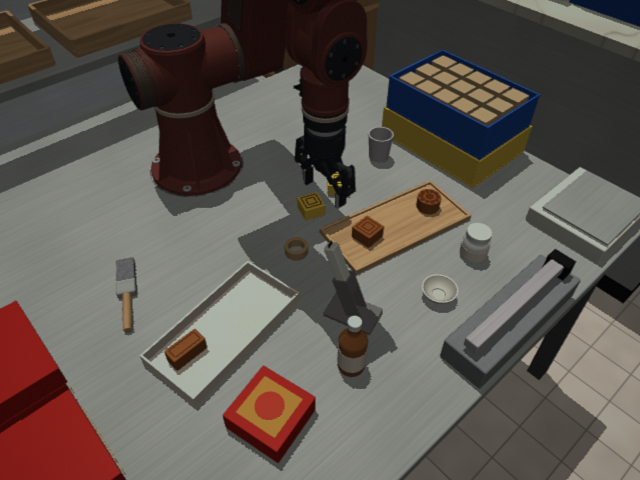

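View pics/side.png

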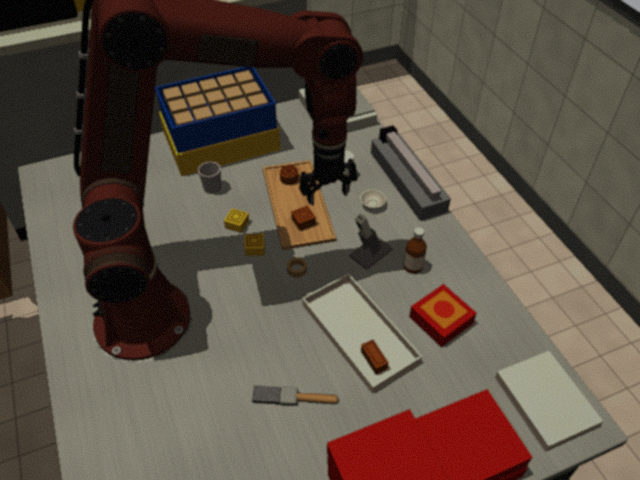

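The scene picture shows these candidates:
- **Cakes:** brown square at (367,231), brown round at (428,201), oblong in the carton at (186,348). The yellow decoys are at (311,205) and (334,188), and are not wanted.
- **Containers:** the white carton is centred near (220,330). The white box lid at (590,215) is a lookalike. The tray is at (395,225).
- **Probe:** stand and probe are near (345,290). The grey holder at (510,320) is a lookalike.

I choose the brown cakes on the wooden tray and check them in one close crop.

```bash
python3 - <<'E'
from h import *
a=snap('scene');b=snap('side')
for n,s,z,P in [('cart',a,32,[(142,356),(248,263),(299,295),(195,399)]),('cart',b,32,[(303,298),(349,278),(420,356),(373,386)]),
  ('tray',a,16,[(321,232),(436,183),(470,215),(358,271)]),('sqtop',a,46,[(367,226)]),('sqtop',b,46,[(304,214)]),('rdtop',a,46,[(429,195)]),('rdtop',b,46,[(289,171)]),
  ('bar',a,40,[(186,344)]),('handle end',a,190,[(335,246)]),('standbase',a,8,[(381,316),(358,294),(328,312)]),('brownthings',a,0,[(296,255),(352,372),(440,300)])]:
    print(n,[onz(s,p,z)[:2].round().tolist() for p in P])
A=a['img'][150:350,280:480]; B=b['img'][140:280,220:440]
im=np.hstack([cv2.resize(A,(400,400),interpolation=2),cv2.resize(B,(400,255),interpolation=2)[:255].copy() if 0 else cv2.copyMakeBorder(cv2.resize(B,(400,255),interpolation=2),0,145,0,0,0)])
cv2.imwrite('pics/crop.png',im[:,:,::-1])
E
```

```text
cart [[466.0, -418.0], [409.0, -121.0], [555.0, -93.0], [611.0, -391.0]]
cart [[403.0, -120.0], [543.0, -106.0], [602.0, -392.0], [461.0, -421.0]]
tray [[434.0, 79.0], [501.0, 430.0], [637.0, 398.0], [582.0, 59.0]]
sqtop [[514.0, 154.0]]
sqtop [[515.0, 152.0]]
rdtop [[539.0, 350.0]]
rdtop [[541.0, 343.0]]
bar [[505.0, -342.0]]
handle end [[606.0, -41.0]]
standbase [[699.0, 12.0], [624.0, 17.0], [616.0, -65.0]]
brownthings [[440.0, -6.0], [750.0, -123.0], [752.0, 145.0]]
```

View pics/crop.png

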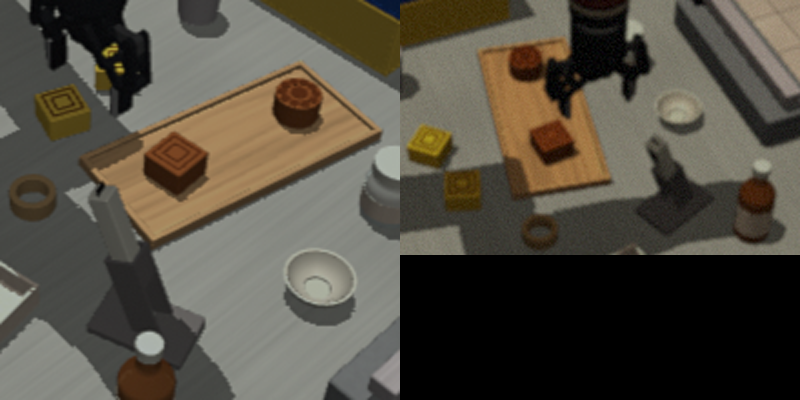

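The crop confirms the choice: the square brown cake and the round brown cake with its dot ring are on the tray, and the yellow ones are off it. I'm moving above the square cake for a close view.

>>> play_rows(series=[{"x":0.28,"y":-0.02,"z":0,"grip":1},{"x":0.56,"y":-0.04,"z":0.1,"grip":1},{"x":0.8,"y":-0.06,"z":0.3,"grip":1},{"x":1,"y":-0.07,"z":0.5,"grip":1},{"x":1,"y":-0.07,"z":0.5,"grip":1},{"x":1,"y":-0.07,"z":0.5,"grip":1}])

```text
invalid input
```

```bash
cat >> h.py <<'E'
def brown(im):
    h=cv2.cvtColor(im,cv2.COLOR_RGB2HSV); H,S,V=h[...,0].astype(int),h[...,1],h[...,2]
    return (((H<13)|(H>172))&(S>120)&(V>25)).astype(np.uint8)*255
E
python3 - <<'E'
from h import *
o=r.observe(); s=snap('wrist','w1.png'); print(o['position'],o['tcp_rot'],o['grip_width'])
m=brown(s['img']); cs=[c for c in cv2.findContours(m,0,1)[0] if cv2.contourArea(c)>800]
for c in cs:
    q=cv2.minAreaRect(c); P=cv2.boxPoints(q); print(q,[onz(s,p,46,o)[:2].round(1).tolist() for p in P], onz(s,q[0],46,o)[:2])
E
```

```text
[5.24832540e+02 4.47699874e-02 2.31051212e+02] [-3.14105398e+00 -6.68106119e-05  1.57086349e+00] 85.29772991941417
((310.6258850097656, 49.32135009765625), (75.18362426757812, 62.90583419799805), 84.5596694946289) [[485.4, 178.3], [538.6, 182.6], [545.7, 124.5], [489.5, 119.6]] [514.76644708 152.05461258]
```

View pics/w1.png

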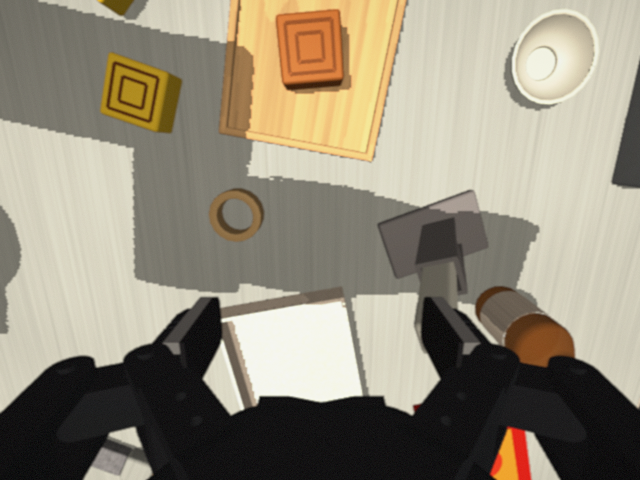

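The wrist picture shows the square cake at (310,48), the tray's end near (300,145), the stand at (433,235) with the probe leaning toward the camera bottom, and the carton at (290,350). The move was refused, so I'm retrying with every field given.

>>> play_rows(series=[{"x":0.28,"y":-0.02,"z":0,"roll":0,"grip":1},{"x":0.56,"y":-0.04,"z":0.1,"roll":0,"grip":1},{"x":0.8,"y":-0.06,"z":0.3,"roll":0,"grip":1},{"x":1,"y":-0.07,"z":0.5,"roll":0,"grip":1},{"x":1,"y":-0.07,"z":0.5,"roll":0,"grip":1},{"x":1,"y":-0.07,"z":0.5,"roll":0,"grip":1}])

```text
t: 0.8
position: [512.5, 151.6, 154.2]
tcp_rot: [-3.137, 0.0, 1.574]
ft_force: [-0.8, -0.9, 0.5]
grip_width: 85.7
grip_force: 0.0
```

```bash
python3 - <<'E'
from h import *
o=r.observe(); s=snap('wrist','w2.png'); print(o['position'],o['tcp_rot'],o['grip_width'],o['t'])
m=brown(s['img']); cs=[c for c in cv2.findContours(m,0,1)[0] if cv2.contourArea(c)>800]
for c in cs:
    q=cv2.minAreaRect(c); P=cv2.boxPoints(q); print(q,[onz(s,p,46,o)[:2].round(1).tolist() for p in P], onz(s,q[0],46,o)[:2])
E
```

```text
[512.526872   151.59146836 154.18181573] [-3.13745058e+00  4.25355748e-04  1.57393540e+00] 85.67498639565895 0.8
((324.8375549316406, 233.72589111328125), (72.38700103759766, 71.81702423095703), 85.91438293457031) [[485.0, 183.2], [538.5, 187.1], [544.4, 130.0], [487.6, 125.5]] [513.87054092 157.31739525]
```

View pics/w2.png

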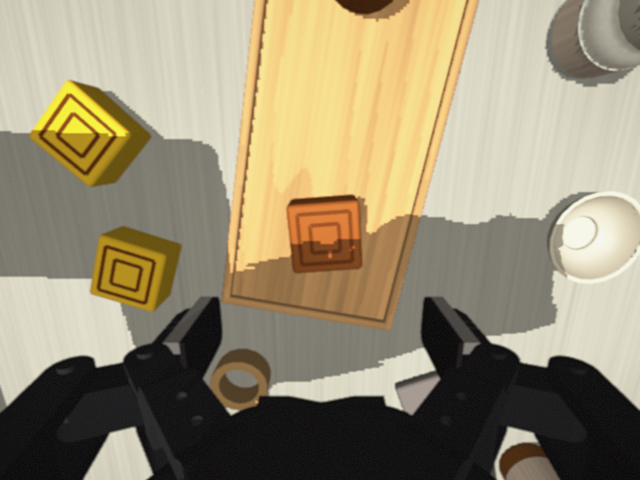

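The close view shows the square cake's top centred near (326,237), turned about 4°. The tray's near edge is at (310,310). Next I descend and grip it.

>>> play_rows(series=[{"x":0.03,"y":0,"z":0.25,"roll":-0.09,"grip":1},{"x":0.03,"y":0,"z":0.5,"roll":-0.09,"grip":1},{"x":0.03,"y":0,"z":0.7,"roll":-0.09,"grip":1},{"x":0.03,"y":0,"z":0.85,"roll":-0.09,"grip":1},{"x":0.03,"y":0,"z":0.96,"roll":-0.09,"grip":1},{"x":0.03,"y":0,"z":0.96,"roll":-0.09,"grip":1},{"x":0.03,"y":0,"z":0.96,"roll":-0.09,"grip":-1},{"x":0.03,"y":0,"z":0.96,"roll":-0.09,"grip":-1},{"x":0.03,"y":0,"z":0.96,"roll":-0.09,"grip":-1},{"x":0.03,"y":0,"z":0.96,"roll":-0.09,"grip":-1}])

```text
t: 1.68
position: [516.3, 154.3, 14.4]
tcp_rot: [3.138, 0.0, 1.641]
ft_force: [-0.6, -2.1, 5.4]
grip_width: 55.0
grip_force: 64.1
```

```bash
python3 - <<'E'
from h import *
o=r.observe(); s=snap('wrist','w3.png'); print(o)
E
```

```text
{'t': 1.6833, 'joint_positions': array([ 1.54973336e-01,  5.34039193e-01, -4.16337082e-01,  6.16880629e-01,
       -5.28605461e-04,  1.65547794e+00]), 'joint_vel': array([ 0.00231974, -0.00210638, -0.00129893, -0.00183643, -0.0029195 ,
       -0.00013167]), 'joint_torque': array([ 6.53043352e-01, -5.75781119e+01,  2.30097252e+01, -3.28866122e-01,
        4.83513717e-01, -1.53293746e-02]), 'position': array([516.32134388, 154.27374097,  14.42525067]), 'tcp_rot': array([3.13802120e+00, 2.27342641e-04, 1.64108671e+00]), 'ft_force': array([-0.63941103, -2.12717241,  5.40582646]), 'ft_torque': array([-0.32593799,  0.20566593, -0.03540577]), 'grip_force': 64.05183434486389, 'grip_width': 54.99163509167489}
```

The square cake is gripped (opening 55 mm). I lift it and carry it toward the carton.

>>> play_rows(series=[{"x":0,"y":0,"z":-0.2,"roll":0,"grip":-1},{"x":0,"y":0,"z":-0.45,"roll":0,"grip":-1},{"x":-0.1,"y":-0.02,"z":-0.65,"roll":0,"grip":-1},{"x":-0.3,"y":-0.05,"z":-0.75,"roll":0,"grip":-1},{"x":-0.5,"y":-0.08,"z":-0.75,"roll":0,"grip":-1},{"x":-0.75,"y":-0.12,"z":-0.75,"roll":-0.07,"grip":-1},{"x":-1,"y":-0.15,"z":-0.75,"roll":-0.155,"grip":-1}])

```text
t: 2.32
position: [503.1, 2.0, 126.8]
tcp_rot: [3.139, 0.001, 1.767]
ft_force: [0.8, -0.6, -1.1]
grip_width: 55.1
grip_force: 64.3
```

>>> play_rows(series=[{"x":-0.25,"y":-0.06,"z":0,"roll":0,"grip":-1},{"x":-0.5,"y":-0.12,"z":0,"roll":0,"grip":-1},{"x":-0.7,"y":-0.17,"z":0,"roll":0,"grip":-1},{"x":-0.7,"y":-0.17,"z":0,"roll":0,"grip":-1},{"x":-0.7,"y":-0.17,"z":0,"roll":0,"grip":-1}])

```text
t: 2.73
position: [498.1, -106.5, 126.0]
tcp_rot: [3.14, 0.001, 1.76]
ft_force: [0.0, 0.2, -1.0]
grip_width: 55.0
grip_force: 64.2
```

```bash
python3 - <<'E'
from h import *
o=r.observe(); s=snap('wrist','w4.png'); print(o['position'],o['tcp_rot'],o['grip_width'],o['t'])
w1=cv2.imread('pics/w1.png')
o1=dict(position=[524.83,.04,231.05],tcp_rot=[-3.14105,-.00007,1.57086])
print([onz(s,p,32,o1)[:2].round(1).tolist() for p in [(222,319),(342,289)]])
for c in [(0,0)]+[(sx*73,sy*153) for sx in(-1,1) for sy in (-1,1)]:
    a=np.radians(10.9); p=[506+np.cos(a)*c[0]-np.sin(a)*c[1],-258+np.sin(a)*c[0]+np.cos(a)*c[1],32]; print(np.round(p),proj(s,p,o).round())
E
```

```text
[ 498.08067629 -106.51228816  126.04349854] [3.13984008e+00 1.01253376e-03 1.76000184e+00] 55.044434548711074 2.7333
[[411.9, -116.4], [546.8, -79.9]]
[ 506. -258.   32.] [298. 415.]
[ 463. -422.   32.] [227. 543.]
[ 405. -122.   32.] [194. 243.]
[ 607. -394.   32.] [376. 542.]
[549. -94.  32.] [393. 242.]
```

View pics/w4.png

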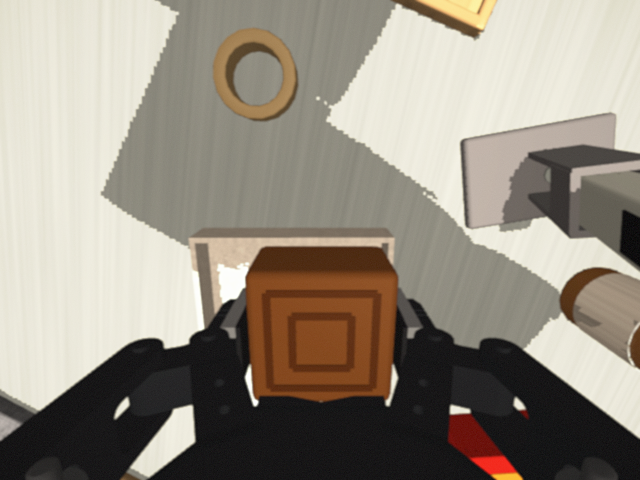

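The picture shows the carton's +y rim at row 237, columns 190 to 395, with the square cake held over it. The stand is clear to the right. Next I lower the cake into the +y half.

>>> play_rows(series=[{"x":-0.2,"y":-0.08,"z":0,"roll":0,"grip":-1},{"x":-0.35,"y":-0.14,"z":0.1,"roll":0,"grip":-1},{"x":-0.35,"y":-0.14,"z":0.3,"roll":0,"grip":-1},{"x":-0.35,"y":-0.14,"z":0.5,"roll":0,"grip":-1},{"x":-0.35,"y":-0.14,"z":0.65,"roll":0,"grip":-1},{"x":-0.35,"y":-0.14,"z":0.73,"roll":0,"grip":-1},{"x":-0.35,"y":-0.14,"z":0.76,"roll":0,"grip":-1},{"x":-0.35,"y":-0.14,"z":0.78,"roll":0,"grip":-1},{"x":-0.35,"y":-0.14,"z":0.78,"roll":0,"grip":-1}])

```text
t: 3.53
position: [487.4, -159.2, 8.9]
tcp_rot: [3.141, -0.0, 1.765]
ft_force: [-0.2, -0.0, -1.0]
grip_width: 55.2
grip_force: 64.2
```

>>> play_rows(series=[{"x":0,"y":0,"z":0.005,"roll":0,"grip":-1},{"x":0,"y":0,"z":0.01,"roll":0,"grip":-1},{"x":0,"y":0,"z":0.01,"roll":0,"grip":-1}])

```text
t: 3.78
position: [488.2, -159.8, 8.4]
tcp_rot: [3.139, 0.001, 1.764]
ft_force: [-5.4, 3.3, 18.8]
grip_width: 54.8
grip_force: 66.4
```

>>> play_rows(series=[{"x":0,"y":0,"z":0.005,"roll":0,"grip":-1},{"x":0,"y":0,"z":0.01,"roll":0,"grip":-1},{"x":0,"y":0,"z":0.01,"roll":0,"grip":-1}])

```text
t: 4.03
position: [488.2, -159.9, 8.4]
tcp_rot: [3.139, 0.001, 1.764]
ft_force: [-11.3, 7.1, 42.0]
grip_width: 55.2
grip_force: 69.4
```

The cake is on the carton floor. I ease off, release and rise.

>>> play_rows(series=[{"x":0,"y":0,"z":-0.018,"roll":0,"grip":-1},{"x":0,"y":0,"z":-0.018,"roll":0,"grip":-1},{"x":0,"y":0,"z":-0.018,"roll":0,"grip":0.6},{"x":0,"y":0,"z":-0.018,"roll":0,"grip":0.9},{"x":0,"y":0,"z":-0.018,"roll":0,"grip":0.9},{"x":0,"y":0,"z":-0.1,"roll":0,"grip":0.9},{"x":0,"y":0,"z":-0.3,"roll":0,"grip":0.9},{"x":0,"y":0,"z":-0.55,"roll":0,"grip":1},{"x":0.1,"y":0,"z":-0.8,"roll":0,"grip":1},{"x":0.3,"y":0,"z":-1,"roll":0,"grip":1}])

```text
t: 4.87
position: [479.8, -118.4, 156.7]
tcp_rot: [3.14, 0.002, 1.76]
ft_force: [1.2, 1.1, 1.2]
grip_width: 85.7
grip_force: 0.0
```

>>> play_rows(series=[{"x":0.25,"y":0.02,"z":0,"roll":0,"grip":1},{"x":0.5,"y":0.05,"z":0,"roll":0,"grip":1},{"x":0.75,"y":0.12,"z":0,"roll":0,"grip":1},{"x":1,"y":0.22,"z":0,"roll":0,"grip":1}])

```text
t: 5.2
position: [481.4, 38.5, 154.5]
tcp_rot: [-3.141, 0.0, 1.762]
ft_force: [1.5, -0.2, -0.6]
grip_width: 85.9
grip_force: 0.0
```

>>> play_rows(series=[{"x":0.25,"y":0.1,"z":0,"roll":0,"grip":1},{"x":0.5,"y":0.2,"z":0,"roll":0,"grip":1},{"x":0.75,"y":0.3,"z":0,"roll":0,"grip":1},{"x":1,"y":0.4,"z":0,"roll":0,"grip":1}])

```text
t: 5.53
position: [512.4, 197.8, 154.1]
tcp_rot: [-3.141, 0.0, 1.763]
ft_force: [0.5, -1.2, 0.1]
grip_width: 85.5
grip_force: 0.0
```

>>> play_rows(series=[{"x":0.25,"y":0.1,"z":0,"roll":0,"grip":1},{"x":0.5,"y":0.2,"z":0,"roll":0,"grip":1},{"x":0.75,"y":0.3,"z":0,"roll":0,"grip":1},{"x":0.9,"y":0.36,"z":0,"roll":0,"grip":1},{"x":0.9,"y":0.36,"z":0,"roll":0,"grip":1}])

```text
t: 5.95
position: [539.8, 343.3, 153.4]
tcp_rot: [3.141, -0.001, 1.767]
ft_force: [-0.4, -0.9, -0.4]
grip_width: 85.0
grip_force: 0.0
```

```bash
python3 - <<'E'
from h import *
o=r.observe(); s=snap('wrist','w5.png'); print(o['position'],o['tcp_rot'],o['grip_width'],o['t'])
m=brown(s['img']); cs=[c for c in cv2.findContours(m,0,1)[0] if cv2.contourArea(c)>800]
for c in cs:
    (u,v),R=cv2.minEnclosingCircle(c); print(u,v,R,onz(s,(u,v),46,o)[:2], cv2.boundingRect(c))
a=snap('scene'); print('cup',onz(a,(380,158),0)[:2])
E
```

```text
[539.79680451 343.29734464 153.3965507 ] [ 3.14107014e+00 -1.41272556e-03  1.76725391e+00] 85.0246048720811 5.95
324.68096923828125 235.1902313232422 38.33427047729492 [540.67929862 348.69919474] (288, 197, 75, 77)
cup [314.6802891  411.98188102]
```

View pics/w5.png

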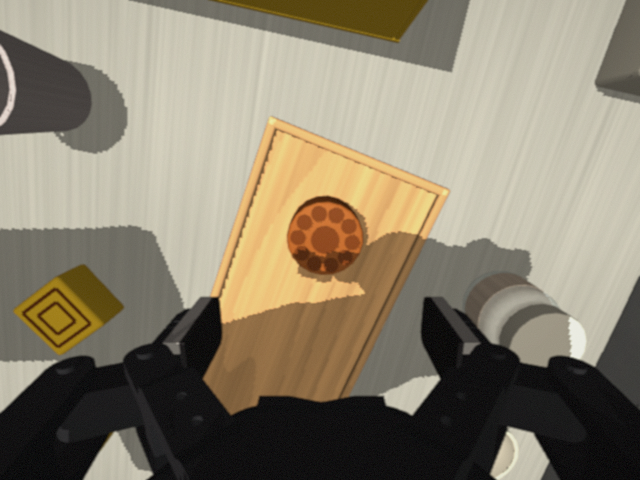

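The round cake's mark is at (325,239) on the tray. The jar, right of (470,300), is clear of the fingers. Next I descend and grip.

>>> play_rows(series=[{"x":0.015,"y":0.01,"z":0.25,"roll":0,"grip":1},{"x":0.015,"y":0.01,"z":0.5,"roll":0,"grip":1},{"x":0.015,"y":0.01,"z":0.7,"roll":0,"grip":1},{"x":0.015,"y":0.01,"z":0.85,"roll":0,"grip":1},{"x":0.015,"y":0.01,"z":0.92,"roll":0,"grip":1},{"x":0.015,"y":0.01,"z":0.92,"roll":0,"grip":1},{"x":0.015,"y":0.01,"z":0.92,"roll":0,"grip":-1},{"x":0.015,"y":0.01,"z":0.92,"roll":0,"grip":-1},{"x":0.015,"y":0.01,"z":0.92,"roll":0,"grip":-1},{"x":0.015,"y":0.01,"z":0.92,"roll":0,"grip":-1}])

```text
t: 6.88
position: [542.3, 341.5, 18.9]
tcp_rot: [3.138, -0.001, 1.763]
ft_force: [-1.6, -1.7, 6.3]
grip_width: 57.8
grip_force: 64.6
```

>>> play_rows(series=[{"x":0,"y":0,"z":-0.15,"roll":0,"grip":-1},{"x":0,"y":0,"z":-0.4,"roll":0,"grip":-1},{"x":-0.1,"y":-0.05,"z":-0.65,"roll":0,"grip":-1},{"x":-0.3,"y":-0.12,"z":-0.75,"roll":0,"grip":-1},{"x":-0.5,"y":-0.2,"z":-0.75,"roll":0,"grip":-1},{"x":-0.75,"y":-0.3,"z":-0.75,"roll":0,"grip":-1},{"x":-1,"y":-0.4,"z":-0.75,"roll":0,"grip":-1}])

```text
t: 7.47
position: [511.0, 181.4, 130.9]
tcp_rot: [3.138, 0.0, 1.764]
ft_force: [0.4, -0.3, -0.8]
grip_width: 57.4
grip_force: 64.9
```

>>> play_rows(series=[{"x":-0.25,"y":-0.08,"z":0,"roll":0,"grip":-1},{"x":-0.5,"y":-0.15,"z":0,"roll":0,"grip":-1},{"x":-0.75,"y":-0.22,"z":0,"roll":0,"grip":-1},{"x":-1,"y":-0.3,"z":0,"roll":0,"grip":-1}])

```text
t: 7.8
position: [495.7, 24.7, 130.5]
tcp_rot: [3.138, 0.001, 1.763]
ft_force: [1.8, -0.6, -1.5]
grip_width: 57.7
grip_force: 64.9
```

>>> play_rows(series=[{"x":-0.25,"y":-0.05,"z":0,"roll":0,"grip":-1},{"x":-0.5,"y":-0.1,"z":0,"roll":0,"grip":-1},{"x":-0.75,"y":-0.15,"z":0,"roll":0,"grip":-1},{"x":-1,"y":-0.2,"z":0,"roll":0,"grip":-1}])

```text
t: 8.13
position: [494.7, -128.7, 130.6]
tcp_rot: [3.139, 0.002, 1.763]
ft_force: [0.9, -1.0, -1.5]
grip_width: 57.9
grip_force: 64.9
```

>>> play_rows(series=[{"x":-0.25,"y":-0.03,"z":0,"roll":0,"grip":-1},{"x":-0.5,"y":-0.06,"z":0,"roll":0,"grip":-1},{"x":-0.7,"y":-0.08,"z":0,"roll":0,"grip":-1},{"x":-0.7,"y":-0.08,"z":0,"roll":0,"grip":-1},{"x":-0.7,"y":-0.08,"z":0,"roll":0,"grip":-1}])

```text
t: 8.55
position: [503.0, -233.8, 130.0]
tcp_rot: [3.14, 0.002, 1.76]
ft_force: [-0.7, 0.8, -2.1]
grip_width: 58.2
grip_force: 64.8
```

```bash
python3 - <<'E'
from h import *
o=r.observe(); s=snap('wrist','w6.png'); print(o['position'],o['tcp_rot'],o['grip_width'],o['t'])
b=snap('side'); cv2.imwrite('pics/c6.png',np.hstack([s['img'][:,60:580,::-1][::1],cv2.resize(b['img'][250:410,280:440,::-1],(280,480))]))
E
```

```text
[ 503.00650222 -233.81065524  129.99279593] [3.13989455e+00 1.53650225e-03 1.76047053e+00] 58.16241176022588 8.55
```

View pics/c6.png

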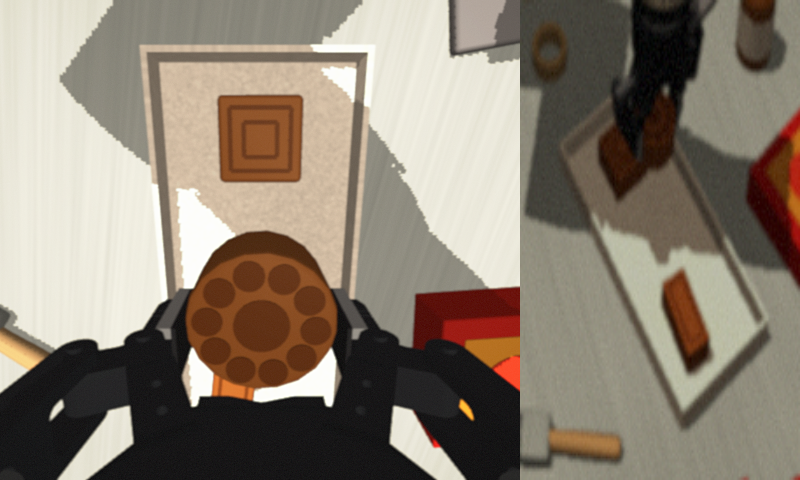

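The square cake lies flat and straight near (260,140), and the bar shows below the held round cake. Next I lower the round cake between them.

>>> play_rows(series=[{"x":-0.09,"y":-0.01,"z":0.1,"roll":0,"grip":-1},{"x":-0.09,"y":-0.01,"z":0.3,"roll":0,"grip":-1},{"x":-0.09,"y":-0.01,"z":0.5,"roll":0,"grip":-1},{"x":-0.09,"y":-0.01,"z":0.65,"roll":0,"grip":-1},{"x":-0.09,"y":-0.01,"z":0.72,"roll":0,"grip":-1},{"x":-0.09,"y":-0.01,"z":0.74,"roll":0,"grip":-1},{"x":-0.09,"y":-0.01,"z":0.75,"roll":0,"grip":-1},{"x":-0.09,"y":-0.01,"z":0.75,"roll":0,"grip":-1}])

```text
t: 9.32
position: [504.6, -245.4, 17.4]
tcp_rot: [3.14, 0.001, 1.764]
ft_force: [1.3, 0.1, -0.7]
grip_width: 58.0
grip_force: 64.8
```

>>> play_rows(series=[{"x":0,"y":0,"z":0.005,"roll":0,"grip":-1},{"x":0,"y":0,"z":0.01,"roll":0,"grip":-1},{"x":0,"y":0,"z":0.01,"roll":0,"grip":-1}])

```text
t: 9.57
position: [504.2, -245.7, 15.5]
tcp_rot: [3.141, 0.001, 1.763]
ft_force: [-0.3, 0.6, -0.9]
grip_width: 57.7
grip_force: 64.8
```

>>> play_rows(series=[{"x":0,"y":0,"z":0.005,"roll":0,"grip":-1},{"x":0,"y":0,"z":0.01,"roll":0,"grip":-1},{"x":0,"y":0,"z":0.01,"roll":0,"grip":-1}])

```text
t: 9.82
position: [503.7, -245.4, 13.2]
tcp_rot: [-3.142, -0.0, 1.763]
ft_force: [0.2, 0.2, -1.4]
grip_width: 58.1
grip_force: 64.8
```

>>> play_rows(series=[{"x":0,"y":0,"z":0.005,"roll":0,"grip":-1},{"x":0,"y":0,"z":0.008,"roll":0,"grip":-1},{"x":0,"y":0,"z":0.008,"roll":0,"grip":-1}])

```text
t: 10.07
position: [503.7, -245.5, 12.9]
tcp_rot: [3.141, 0.0, 1.763]
ft_force: [-3.7, 0.9, 10.3]
grip_width: 58.0
grip_force: 65.9
```

The round cake is on the floor. I ease off, release and rise.

>>> play_rows(series=[{"x":0,"y":0,"z":-0.004,"roll":0,"grip":-1},{"x":0,"y":0,"z":-0.004,"roll":0,"grip":0.6},{"x":0,"y":0,"z":-0.004,"roll":0,"grip":0.9},{"x":0,"y":0,"z":-0.004,"roll":0,"grip":0.9},{"x":0,"y":0,"z":-0.1,"roll":0,"grip":0.9},{"x":0,"y":0,"z":-0.3,"roll":0,"grip":0.9},{"x":0,"y":0,"z":-0.5,"roll":0,"grip":0.9},{"x":0,"y":0,"z":-0.75,"roll":0,"grip":0.9},{"x":0,"y":0,"z":-1,"roll":0,"grip":0.9},{"x":0,"y":0,"z":-1,"roll":0,"grip":0.9}])

```text
t: 10.9
position: [507.0, -247.4, 169.1]
tcp_rot: [3.134, 0.007, 1.763]
ft_force: [1.6, -0.2, 0.8]
grip_width: 81.3
grip_force: 0.0
```

```bash
python3 - <<'E'
from h import *
o=r.observe(); print(o['position'],o['tcp_rot'])
w=snap('wrist','w7.png');a=snap('scene','s7.png');b=snap('side','d7.png')
m=brown(w['img'])
for c in cv2.findContours(m,0,1)[0]:
    if cv2.contourArea(c)>800:
        q=cv2.minAreaRect(c); print(np.round(q[0]),np.round(q[1]),round(q[2]),onz(w,q[0],40,o)[:2].round(1))
o1=dict(position=[524.83,.04,231.05],tcp_rot=[-3.14105,-.00007,1.57086]);o4=dict(position=[498.08,-106.51,126.04],tcp_rot=[3.13984,.001,1.76])
for n,s,oo,P in [('w1',w,o1,[(379,225),(472,191),(488,243),(397,277)]),('w4',w,o4,[(462,140),(615,113),(617,207),(468,228)]),('sc',a,None,[(324,312.5),(371.5,331),(382.5,312.5)]),('sd',b,None,[(350.4,253.9),(369,267.6),(392.7,250)])]:
    print(n,[onz(s,p,8,oo)[:2].round().tolist() for p in P])
c1,d1=ray(a,(334,244)); c2,d2=ray(b,(361.4,218.7))
t=np.linalg.lstsq(np.c_[d1,-d2],c2-c1,rcond=None)[0]; print('end',(c1+d1*t[0]).round(1),(c2+d2*t[1]).round(1))
# handle mask near: print gray rows for segmentation in scene
A=cv2.resize(a['img'][225:345,300:400],None,fx=4,fy=4,interpolation=2);B=cv2.resize(b['img'][200:280,330:410],None,fx=5,fy=5,interpolation=2)
im=np.zeros((480,800,3),np.uint8); im[:480,:400]=A; im[:400,400:]=B; cv2.imwrite('pics/c7.png',im[:,:,::-1])
E
```

```text
[ 506.95644017 -247.42599952  169.0999081 ] [3.13427944 0.00714411 1.76329723]
[543. 337.] [48. 64.] 74 [ 726.5 -306.2]
[296. 326.] [39. 85.] 7 [ 500.7 -336.4]
[536. 300.] [171. 112.] 18 [ 706.2 -271.6]
[318. 222.] [68. 70.] 27 [ 502.4 -238.5]
[318. 119.] [76. 72.] 90 [ 487.6 -159.8]
w1 [[588.0, -13.0], [688.0, 24.0], [713.0, -34.0], [612.0, -75.0]]
w4 [[586.0, -13.0], [690.0, 26.0], [721.0, -39.0], [611.0, -77.0]]
sc [[612.0, -72.0], [712.0, -30.0], [695.0, 21.0]]
sd [[591.0, -11.0], [618.0, -77.0], [709.0, -45.0]]
end [599.1 -37.4 187.1] [600.3 -44.5 181.7]
```

View pics/c7.png

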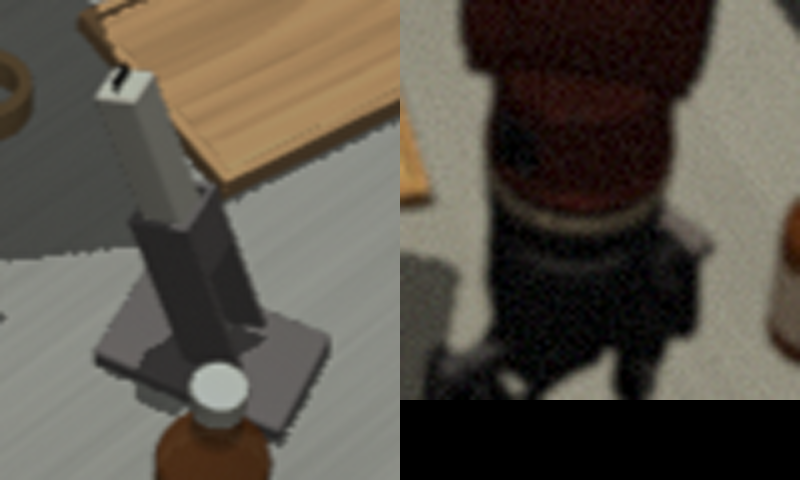

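The crop shows the handle's end at scene px (331.7,246.4), leaning away from the base centre. The stand's x axis is at about 21°. I move above it, turning so the fingers close along the stand's y.

>>> play_rows(series=[{"x":0,"y":0,"z":-0.2,"roll":-0.15,"grip":0.9},{"x":0.1,"y":0.08,"z":-0.38,"roll":-0.3,"grip":0.9},{"x":0.2,"y":0.16,"z":-0.38,"roll":-0.45,"grip":0.9},{"x":0.3,"y":0.24,"z":-0.38,"roll":-0.6,"grip":0.9},{"x":0.41,"y":0.32,"z":-0.38,"roll":-0.74,"grip":0.9}])

```text
t: 11.47
position: [538.9, -175.1, 217.8]
tcp_rot: [-3.141, -0.002, 2.35]
ft_force: [0.8, -0.2, -0.6]
grip_width: 81.4
grip_force: 0.0
```

>>> play_rows(series=[{"x":0.03,"y":0.1,"z":0,"roll":-0.15,"grip":0.6},{"x":0.07,"y":0.2,"z":0,"roll":-0.3,"grip":0.6},{"x":0.1,"y":0.3,"z":0,"roll":-0.45,"grip":0.6},{"x":0.14,"y":0.4,"z":0,"roll":-0.6,"grip":0.6},{"x":0.17,"y":0.49,"z":0,"roll":-0.74,"grip":0.6}])

```text
t: 11.88
position: [573.2, -105.0, 217.1]
tcp_rot: [3.141, -0.003, 2.932]
ft_force: [0.3, -0.2, 0.9]
grip_width: 68.1
grip_force: 0.0
```

>>> play_rows(series=[{"x":-0.03,"y":0.1,"z":0,"roll":-0.15,"grip":0.6},{"x":-0.05,"y":0.2,"z":0,"roll":-0.3,"grip":0.6},{"x":-0.08,"y":0.3,"z":0,"roll":-0.45,"grip":0.6},{"x":-0.1,"y":0.4,"z":0,"roll":-0.6,"grip":0.6},{"x":-0.13,"y":0.49,"z":0,"roll":-0.735,"grip":0.6},{"x":-0.13,"y":0.49,"z":0,"roll":-0.735,"grip":0.6},{"x":-0.13,"y":0.49,"z":0,"roll":-0.735,"grip":0.6}])

```text
t: 12.47
position: [607.9, -38.1, 217.3]
tcp_rot: [3.14, -0.003, -2.782]
ft_force: [-0.3, 0.1, 0.1]
grip_width: 68.6
grip_force: 0.0
```

```bash
python3 - <<'E'
from h import *
a=snap('scene'); 
for z in (184,187,190): print('end',z,onz(a,(331.7,246.4),z).round(1))
o=r.observe(); w=snap('wrist','w8.png'); print(o['position'],o['tcp_rot'],o['grip_width'],o['t'],o['joint_positions'].round(2))
e=onz(a,(331.7,246.4),187); uv=proj(w,e,o); print(uv); u,v=uv.astype(int)
g=cv2.cvtColor(w['img'],cv2.COLOR_RGB2GRAY)[v-100:v+101:10,u-100:u+101:10]
hs=cv2.cvtColor(w['img'],cv2.COLOR_RGB2HSV)[v-100:v+101:10,u-100:u+101:10,1]
print(g);print(hs)
E
```

```text
end 184 [598.8 -43.1 184. ]
end 187 [600.8 -45.  187. ]
end 190 [602.8 -46.9 190. ]
[607.86567076 -38.74010375 217.68377423] [ 3.14062009e+00 -2.22199662e-03 -2.78290671e+00] 68.18771138371844 12.5167 [-0.18  0.46  0.07  1.18 -0.   -0.54]
[313.11028048 263.45850017]
[[203 200 204 196 121 115 115 114 115 113 115 114 115 115 112 112 113 114
  128 200 144]
 [204 202 202 204 118 115 115 115 114 114 115 114 113 116 114 116 112 114
  198 203 199]
 [202 201 202 115 117 117 116 119 115 113 112 113 112 116 114 117 115 137
  204 202 204]
 [199 204 197 116 117 117 118 115 115 116 120 113 115 112 117 115 117 201
  206 206 206]
 [201 200 115 113 113 115 115 115 111 110 106 107 112 110 114 114 171 202
  204 204 203]
 [195 199 114 117 114 114 116 111  87  89  89  91  87  88 117 122 205 203
  200 203 158]
 [205 200 112 113 116 114 115 113  90  89  88  89  87  86 120 207 205 208
  207 202 163]
 [199 134 114 119 112 113 115 118  88  86  82  78  86  86 180 200 207 206
  207 206 206]
 [204 112 113 114 115 116 118 114 110 154 156 155 138  87 204 201 206 205
  203 207 205]
 [204 115 116 115 114 111 114 11
[... 2206 characters left out ...]
9  26  28  26  23  28  33  31  32  34  32  32  28  27  27  28
   28  51  27]
 [ 57  19  40  26  27  27  29  26  29  28  27  28  26  28  28  27  28  27
   28  80  21]
 [ 23  28  57  31  28  27  26  27  27  28  27  27  28  26  28  28  27  27
   27  48  34]
 [ 23  60 153  54  28  25  27  26  29  27  26  26  29  27  28  26  27  28
   27  48  17]
 [ 26  81  48  38  24  29  26  27  28  28  27  27  27  27  27  28  27  27
   27  34  23]
 [ 26  93  21  25  29  28  27  27  28  29  27  29  28  28  26  27  27  27
   28  18  59]
 [ 27  96  73  26  26  27  27  28  27  27  28  29  26  27  27  27  28  26
   27  28  20]
 [ 32  85  28  28  29  29  29  27  29  26  28  28  29  27  28  26  30  28
   27  31 109]]
```

```bash
python3 - <<'E'
from h import *
o=r.observe(); w=snap('wrist'); 
im=cv2.GaussianBlur(w['img'],(5,5),0); hs=cv2.cvtColor(im,cv2.COLOR_RGB2HSV)
u,v=313,263; m=np.zeros((480,640),np.uint8)
m[v-60:v+60,u-60:u+60]=((hs[v-60:v+60,u-60:u+60,1]>=34)&(hs[v-60:v+60,u-60:u+60,2]>100)&(hs[v-60:v+60,u-60:u+60,2]<180))*255
m=cv2.morphologyEx(m,cv2.MORPH_CLOSE,np.ones((9,9))); m=cv2.morphologyEx(m,cv2.MORPH_OPEN,np.ones((7,7)))
for c in cv2.findContours(m,0,1)[0]:
    q=cv2.minAreaRect(c)
    for z in (186,): print(q,onz(w,q[0],z,o).round(1),[onz(w,p,z,o)[:2].round(1).tolist() for p in cv2.boxPoints(q)])
print(o['position'],o['tcp_rot'])
R=Ro.from_euler('xyz',o['tcp_rot']).as_matrix()
E
```

```text
((318.5, 255.5), (43.0, 51.0), 90.0) [596. -44. 186.] [[589.3, -61.1], [579.8, -35.4], [602.8, -26.3], [612.7, -52.9]]
[607.92715014 -39.06550087 218.03154444] [ 3.14087635e+00 -1.75957351e-03 -2.78323111e+00]
```

The handle's end is at about (597,-43,186), so the tool is already over the grip point. I descend and grip.

>>> play_rows(series=[{"x":0,"y":0,"z":0.15,"roll":0,"grip":0.6},{"x":0,"y":0,"z":0.3,"roll":0,"grip":0.4},{"x":0,"y":0,"z":0.45,"roll":0,"grip":0.2},{"x":0,"y":0,"z":0.53,"roll":0,"grip":0},{"x":0,"y":0,"z":0.53,"roll":0,"grip":0},{"x":0,"y":0,"z":0.53,"roll":0,"grip":-1},{"x":0,"y":0,"z":0.53,"roll":0,"grip":-1},{"x":0,"y":0,"z":0.53,"roll":0,"grip":-1},{"x":0,"y":0,"z":0.53,"roll":0,"grip":-1}])

```text
t: 13.37
position: [609.4, -39.4, 140.7]
tcp_rot: [-3.14, 0.001, -2.781]
ft_force: [0.3, -3.9, -0.1]
grip_width: 23.3
grip_force: 60.3
```

Gripped with almost no side force. I draw the probe out along its axis.

>>> play_rows(series=[{"x":0.023,"y":0,"z":-0.063,"roll":0,"grip":-1},{"x":0.057,"y":0,"z":-0.157,"roll":0,"grip":-1},{"x":0.091,"y":0,"z":-0.251,"roll":0,"grip":-1},{"x":0.114,"y":0,"z":-0.313,"roll":0,"grip":-1}])

```text
t: 13.7
position: [592.8, -44.6, 188.4]
tcp_rot: [-3.141, 0.001, -2.78]
ft_force: [0.7, -0.4, -1.5]
grip_width: 23.4
grip_force: 60.4
```

>>> play_rows(series=[{"x":0.034,"y":0,"z":-0.094,"roll":0,"grip":-1},{"x":0.068,"y":0,"z":-0.188,"roll":0,"grip":-1},{"x":0.114,"y":0,"z":-0.313,"roll":0,"grip":-1},{"x":0.16,"y":0,"z":-0.438,"roll":0,"grip":-1},{"x":0.182,"y":0,"z":-0.501,"roll":0,"grip":-1},{"x":0.182,"y":0,"z":-0.501,"roll":0,"grip":-1}])

```text
t: 14.2
position: [567.8, -54.5, 264.1]
tcp_rot: [-3.14, 0.003, -2.781]
ft_force: [1.0, -0.0, -0.5]
grip_width: 23.4
grip_force: 60.4
```

```bash
python3 - <<'E'
from h import *
o=r.observe(); print(o['position'],o['ft_force'],o['ft_torque'],o['grip_width'])
# stem/axis in scene and side: fit line of bright handle pixels near predicted
p=np.array(o['position']); ax=np.array([-.32,-.1214,.94])
a=snap('scene','s9.png');b=snap('side','d9.png')
for s in(a,b): print([proj(s,p+[0,0,19]+ax*t).round().tolist() for t in (30,-80,-146)])
E
```

```text
[567.75988053 -54.52595144 264.13583196] [ 0.96601217 -0.00379525 -0.53515798] [ 0.01773478 -0.0439771   0.00413821] 23.448242529520634
[[312.0, 190.0], [329.0, 237.0], [339.0, 262.0]]
[[351.0, 190.0], [360.0, 213.0], [364.0, 225.0]]
```

The probe is free. The tool cannot tilt, so I will turn the probe upright in the grip by pushing its stem against the stand's fixed socket rim. First I move to the socket's -x side and down.

>>> play_rows(series=[{"x":0.1,"y":0,"z":0,"roll":0,"grip":-1},{"x":0.2,"y":0,"z":0,"roll":0,"grip":-1},{"x":0.2,"y":0,"z":0.1,"roll":0,"grip":-1},{"x":0.2,"y":0,"z":0.25,"roll":0,"grip":-1},{"x":0.2,"y":0,"z":0.38,"roll":0,"grip":-1},{"x":0.2,"y":0,"z":0.38,"roll":0,"grip":-1},{"x":0.2,"y":0,"z":0.38,"roll":0,"grip":-1}])

```text
t: 14.88
position: [538.0, -64.4, 203.2]
tcp_rot: [3.139, -0.003, -2.78]
ft_force: [0.7, -1.1, -1.0]
grip_width: 23.3
grip_force: 60.2
```

>>> play_rows(series=[{"x":-0.05,"y":0,"z":0,"roll":0,"grip":-1},{"x":-0.1,"y":0,"z":0,"roll":0,"grip":-1},{"x":-0.15,"y":0,"z":0,"roll":0,"grip":-1},{"x":-0.2,"y":0,"z":0,"roll":0,"grip":-1}])

```text
t: 15.22
position: [568.0, -54.2, 205.2]
tcp_rot: [-3.141, -0.0, -2.78]
ft_force: [-4.3, -2.4, -1.5]
grip_width: 23.0
grip_force: 60.4
```

>>> play_rows(series=[{"x":-0.03,"y":0,"z":0,"roll":0,"grip":-1},{"x":-0.06,"y":0,"z":0,"roll":0,"grip":-1},{"x":-0.1,"y":0,"z":0,"roll":0,"grip":-1},{"x":-0.1,"y":0,"z":0,"roll":0,"grip":-1}])

```text
t: 15.55
position: [581.7, -48.6, 204.4]
tcp_rot: [3.141, -0.0, -2.78]
ft_force: [-2.4, 0.3, -3.1]
grip_width: 23.2
grip_force: 60.4
```

```bash
cat >> h.py <<'E'
def probe_lines():
    "tilt of handle: white-ish thin handle edges -> fit"
    o=r.observe(); return o
E
python3 - <<'E'
from h import *
o=r.observe(); print(o['position'],o['ft_force'],o['ft_torque'],o['grip_width'])
a=snap('scene','s10.png'); b=snap('side','d10.png'); w=snap('wrist','w10.png')
p=o['position']+np.array([0,0,19])
for n,s,f in(('a',a,None),('b',b,None)): print(n,proj(s,p).round(),proj(s,p-[0,0,146]).round())
u,v=proj(a,p).astype(int)
A=cv2.resize(a['img'][v-30:v+70,u-50:u+50],None,fx=4,fy=4,interpolation=2)
u,v=proj(b,p).astype(int)
B=cv2.resize(b['img'][v-30:v+70,u-50:u+50],None,fx=4,fy=4,interpolation=2)
cv2.imwrite('pics/c10.png',np.hstack([A,B])[:,:,::-1])
E
```

```text
[581.71214397 -48.6123897  204.35136751] [-2.41983513  0.29177848 -3.1205524 ] [-0.25594488  0.77901652  0.01297492] 23.242045427398896
a [324. 229.] [323. 278.]
b [356. 211.] [354. 248.]
```

>>> play_rows(series=[{"x":-0.04,"y":0,"z":0,"roll":0,"grip":-1},{"x":-0.08,"y":0,"z":0,"roll":0,"grip":-1},{"x":-0.12,"y":0,"z":0,"roll":0,"grip":-1},{"x":-0.15,"y":0,"z":0,"roll":0,"grip":-1},{"x":-0.15,"y":0,"z":0,"roll":0,"grip":-1}])

```text
t: 16.12
position: [603.2, -40.8, 204.6]
tcp_rot: [-3.141, 0.0, -2.78]
ft_force: [-3.0, -1.3, -0.6]
grip_width: 23.4
grip_force: 61.2
```

```bash
python3 - <<'E'
from h import *
o=r.observe(); print(o['position'],o['ft_force'],o['ft_torque'],o['grip_width'])
def uvs(s,o,oo):
    p=o['position']+np.array([0,0,19.]); L=[]
    for th in (0,5,10,20):
        t=np.radians(th); d=np.array([.935*np.sin(t),.355*np.sin(t),-np.cos(t)])
        L.append(proj(s,p+d*146,oo).round().tolist())
    return L
w=snap('wrist','w11.png'); print(uvs(w,o,o)); print(w['mtx'][0,0])
w10=cv2.imread('pics/w10.png')[:,:,::-1]
# pixels alike in both wrist views and unlike table -> held things
d=np.abs(w['img'].astype(int)-w10).sum(2)
print(d[230:480:10,270:380:5])
E
```

```text
[603.18176391 -40.8260314  204.63987018] [-3.02973183 -1.2749821  -0.58557289] [-0.42226138  0.86072565  0.0232646 ] 23.424647833817037
[[320.0, 234.0], [320.0, 249.0], [320.0, 264.0], [320.0, 294.0]]
336.4436419811204
[[  5   8   5 102  84  88  82  79  73  86  90  94 100  90  97  81  96  11
  248  23  20  17]
 [  9   2  16   6   2   6   2  12   2 106  72   6   4   3   3  10   4 235
   18  28  10  13]
 [ 16  12   3  28   8   2   9   9  10  10   6  12   8   7   9   9  50   5
   20  17   2   1]
 [  1   5   0  36   7   3  16   7   9   9   7   4  10   4   6  91  18  14
   19  13   4  19]
 [  4   3   7  16   4   1  10  24  17  31  25  23  21  22  52 167  42  23
   13   8   3   6]
 [  4  13   2  18   1   9  13 123 133 127 124 131 135 134 100 100  67  15
    2   2  24  25]
 [  2   7   5   2  16  16  53  19   4  20   7   9  17  12  18  20  79   3
    6  10  19   3]
 [  9   0   2   8   3  10 230 228 236 219 228 221 230 215 230  44   1  40
    7   4  15  11]
 [  4   2   7 136 194 214 211 211 214 208 211 205 206 200 197 205 198 164
    4   3   5   8]
 [ 10   6   3  13  50  75  74  79  73  81  7
[... 744 characters left out ...]
1   6   1   3   4   4   7   5
    3   4   6   3]
 [  4  20  10   4  14   8  19   3   2   7   9   3   9  16   3  17   6   5
    2  16  10   3]
 [  6   8  16   0   5  11   2   6   7  12  10   5  16  14   7   9  12   6
    6   5   9   8]
 [ 15   4  24   7  21   6  24  25  11   8  10   3  13  12  12   7  18  10
   29   7  12   6]
 [ 11   7   4   4   7  17   6   4   7   2   6  14  11  20  16   4  13   9
    3   4   4   2]
 [  4  22   1   4  32  21   5   8   6   5  16  26  15   3   4   6   6  25
    8  33  21   2]
 [ 26  14  14   1   7  10   4  10   5   9  13   4  16  21   4   9   4   6
   10   2  14   7]
 [  7   8   6  18  16   5   5  17   8   4   6  19  13   8  15   4  15  27
   10  14   4  22]]
```

```bash
python3 - <<'E'
from h import *
o=r.observe(); w=snap('wrist')
col=np.median(w['img'][:,310:330],1).mean(1).astype(int); print(dict(zip(range(150,420,4),col[150:420:4].tolist())))
w10=cv2.imread('pics/w10.png'); c0=np.median(w10[:,310:330],1).mean(1).astype(int); print(dict(zip(range(220,420,4),c0[220:420:4].tolist())))
p=o['position']+np.array([0,0,19.]); X=np.array([.935,.355,0]);Z=np.array([0,0,1.])
for th in (0,5,10,15,20):
    t=np.radians(th); ax=-X*np.sin(t)+Z*np.cos(t); px=X*np.cos(t)+Z*np.sin(t)
    print(th,[round(proj(w,p+ax*e+px*f,o)[1]) for e,f in((30,12),(30,-12),(-80,-12),(-80,-4),(-140,-7),(-146,-7))])
E
```

```text
{150: 108, 154: 110, 158: 112, 162: 112, 166: 112, 170: 113, 174: 111, 178: 112, 182: 112, 186: 112, 190: 111, 194: 112, 198: 112, 202: 116, 206: 114, 210: 103, 214: 79, 218: 87, 222: 87, 226: 87, 230: 85, 234: 110, 238: 100, 242: 84, 246: 84, 250: 84, 254: 84, 258: 84, 262: 84, 266: 85, 270: 84, 274: 84, 278: 80, 282: 9, 286: 11, 290: 10, 294: 7, 298: 10, 302: 9, 306: 44, 310: 85, 314: 93, 318: 123, 322: 142, 326: 155, 330: 156, 334: 155, 338: 155, 342: 155, 346: 155, 350: 137, 354: 9, 358: 10, 362: 9, 366: 74, 370: 151, 374: 151, 378: 146, 382: 190, 386: 201, 390: 198, 394: 199, 398: 203, 402: 42, 406: 16, 410: 16, 414: 16, 418: 16}
{220: 112, 224: 115, 228: 115, 232: 100, 236: 79, 240: 87, 244: 86, 248: 87, 252: 86, 256: 86, 260: 85, 264: 89, 268: 77, 272: 78, 276: 78, 280: 78, 284: 8, 288: 10, 292: 9, 296: 53, 300: 85, 304: 120, 308: 144, 312: 158, 316: 158, 320: 158, 324: 158, 328: 157, 332: 157, 336: 149, 340: 7, 344: 11, 348: 96, 352: 157, 356: 156, 360: 156, 364: 155, 368: 151, 372: 175, 376: 204, 380: 201, 384: 201, 388: 201, 392: 199, 396: 199, 400: 176, 404: 15, 408: 14, 412: 16, 416: 16}
0 [401, 338, 242, 255, 228, 226]
5 [397, 329, 253, 265, 242, 241]
10 [391, 320, 263, 275, 257, 256]
15 [385, 311, 274, 286, 272, 271]
20 [378, 302, 284, 297, 286, 286]
```

In the numbers, the tip's blip is at row 236 against a predicted 234 for upright, so about 3° of tilt is left. I push a little more, back off, and look.

>>> play_rows(series=[{"x":-0.02,"y":0,"z":0,"roll":0,"grip":-1},{"x":-0.045,"y":0,"z":0,"roll":0,"grip":-1},{"x":-0.045,"y":0,"z":0,"roll":0,"grip":-1},{"x":0.1,"y":0,"z":0,"roll":0,"grip":-1},{"x":0.35,"y":0,"z":0,"roll":0,"grip":-1},{"x":0.45,"y":0,"z":0,"roll":0,"grip":-1},{"x":0.45,"y":0,"z":0,"roll":0,"grip":-1}])

```text
t: 16.8
position: [537.3, -65.3, 205.2]
tcp_rot: [3.141, 0.001, -2.781]
ft_force: [0.6, 0.5, -1.1]
grip_width: 23.2
grip_force: 61.2
```

```bash
python3 - <<'E'
from h import *
o=r.observe(); print(o['position'],o['tcp_rot'],o['ft_force'],o['ft_torque'])
a=snap('scene','s12.png'); b=snap('side','d12.png'); w=snap('wrist','w12.png')
p=o['position']+np.array([0,0,19]); t=[]
for s,h,oo,f,W in((a,85,None,5,80),(b,70,None,5,80),(w,150,o,2,200)):
    u,v=proj(s,p-[0,0,73],oo).astype(int); 
    if s is w: v=300
    y0,x0=v-W//2-10,u-W//2
    t.append(cv2.resize(s['img'][y0:y0+W,x0:x0+W],(390,390),interpolation=2)); print(x0,y0,390/W,'grip',proj(s,p,oo).round(1),'tip',proj(s,p-[0,0,146],oo).round(1))
im=np.zeros((595,790,3),np.uint8); im[:295,:390]=t[0][:295]; im[300:595,:390]=t[1][:295]; im[:390,400:790]=t[2]
cv2.imwrite('pics/c12.png',im[:,:,::-1])
E
```

```text
[537.26670065 -65.33899733 205.15243369] [ 3.14128215e+00  7.44791842e-04 -2.78130730e+00] [ 0.57369448  0.50817486 -1.1081004 ] [-0.01451208 -0.1221892   0.0349527 ]
262 196 4.875 grip [302.1 220.4] tip [303.2 269.6]
302 188 4.875 grip [343.2 219.6] tip [341.5 257. ]
219 190 1.95 grip [318.9 324. ] tip [319.7 234.4]
```

View pics/c12.png

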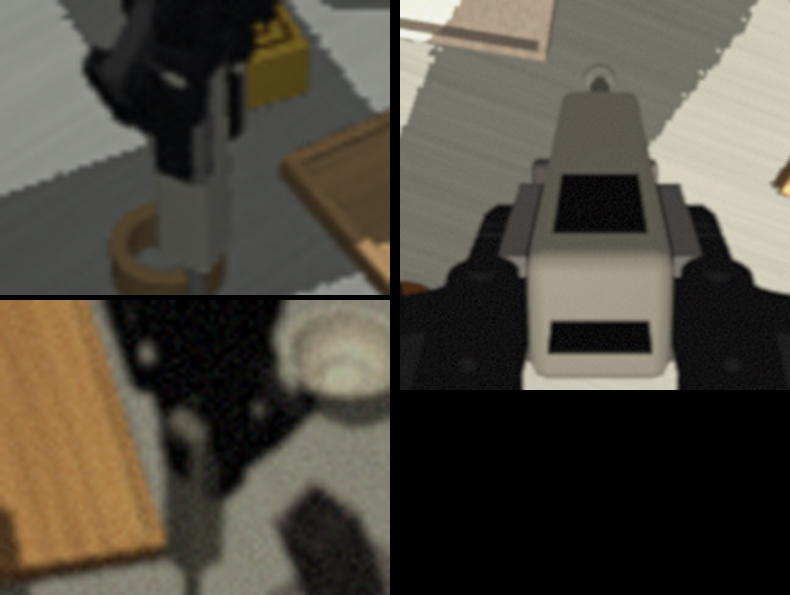

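The last picture (wrist part at right) shows the tip disc peeking out beyond the handle at about (322,224), in line with it. The handle's end face spans rows 318 to 383 and its far end is at row 238, so the probe is nearly upright. I fit the remaining tilt from these rows.

```bash
python3 - <<'E'
from h import *
from scipy.optimize import least_squares
o=r.observe(); w=snap('wrist')
g=cv2.GaussianBlur(cv2.cvtColor(w['img'],cv2.COLOR_RGB2GRAY),(1,5),0)[:,312:330].mean(1)
print('col',dict(zip(range(214,250,2),g[214:250:2].round().tolist())),dict(zip(range(308,334,3),g[308:334:3].round().tolist())),dict(zip(range(370,396,2),g[370:396:2].round().tolist())))
for v in (245,330,370): 
    row=w['img'][v-2:v+3].mean((0,2)); d=np.abs(np.gradient(row)); i=[int(k) for k in np.argsort(-d)[:12] if 260<k<380]; print(v,sorted(i))
p=o['position']+np.array([0,0,19.]); c,s_=np.cos(o['tcp_rot'][2]),np.sin(o['tcp_rot'][2]); X=-np.array([c,s_,0]);Z=np.array([0,0,1.])
def pred(q):
    th,d,e=q; t=np.radians(th); ax=-X*np.sin(t)+Z*np.cos(t); px=X*np.cos(t)+Z*np.sin(t); b=p-X*d
    return np.array([proj(w,b+ax*(e-a)+px*f,o)[1] for a,f in((0,12),(0,-12),(110,-12),(176,-7))])
obs=np.array([382.8,318,237.7,223.8])
for k in ([0,1,2,3],[0,2,3],[0,1,3],[0,1,2]):
    s=least_squares(lambda q:(pred(q)-obs)[k],[0,0,30]); print(k,s.x.round(2),(pred(s.x)-obs).round(1))
for e in(24,27,30):
    s=least_squares(lambda q:pred([q[0],q[1],e])-obs,[0,0]); print(e,s.x.round(2),s.fun.round(1))
E
```

```text
col {214: 111.0, 216: 111.0, 218: 112.0, 220: 113.0, 222: 110.0, 224: 108.0, 226: 112.0, 228: 112.0, 230: 106.0, 232: 97.0, 234: 90.0, 236: 87.0, 238: 88.0, 240: 88.0, 242: 88.0, 244: 88.0, 246: 88.0, 248: 88.0} {308: 32.0, 311: 85.0, 314: 88.0, 317: 94.0, 320: 115.0, 323: 134.0, 326: 146.0, 329: 155.0, 332: 158.0} {370: 57.0, 372: 130.0, 374: 154.0, 376: 154.0, 378: 153.0, 380: 149.0, 382: 147.0, 384: 176.0, 386: 198.0, 388: 199.0, 390: 200.0, 392: 200.0, 394: 199.0}
245 [362]
330 [279, 280, 363]
370 [283, 284, 285, 294, 295, 347, 348, 358, 359]
[0, 1, 2, 3] [ 1.54  4.69 27.09] [-0.1  0.2 -0.5  0.4]
[0, 2, 3] [ 0.82  2.56 24.14] [0.  2.8 0.  0. ]
[0, 1, 3] [ 1.49  5.03 27.54] [ 0. -0. -1.  0.]
[0, 1, 2] [ 1.77  4.7  27.24] [ 0.   0.  -0.   1.2]
24 [1.08 2.96] [-1.4  1.2 -0.1  0.3]
27 [1.53 4.64] [-0.1  0.2 -0.5  0.4]
30 [1.97 6.28] [ 1.2 -0.8 -1.   0.6]
```

About 1.5° is left. I nudge the stem once more by 3 mm, then go to a standoff over the round cake.

>>> play_rows(series=[{"x":-0.2,"y":0,"z":0,"roll":0,"grip":-1},{"x":-0.4,"y":0,"z":0,"roll":0,"grip":-1},{"x":-0.48,"y":0,"z":0,"roll":0,"grip":-1},{"x":-0.517,"y":0,"z":0,"roll":0,"grip":-1},{"x":-0.517,"y":0,"z":0,"roll":0,"grip":-1},{"x":-0.517,"y":0,"z":0,"roll":0,"grip":-1},{"x":-0.3,"y":0,"z":0,"roll":0,"grip":-1},{"x":-0.05,"y":0,"z":0,"roll":0,"grip":-1},{"x":0.2,"y":0,"z":0,"roll":0,"grip":-1},{"x":0.3,"y":0,"z":0,"roll":0,"grip":-1}])

```text
t: 17.83
position: [492.5, -81.4, 204.6]
tcp_rot: [3.141, -0.002, -2.781]
ft_force: [1.3, -0.5, -1.5]
grip_width: 23.6
grip_force: 61.4
```

>>> play_rows(series=[{"x":0,"y":-0.25,"z":0,"roll":0,"grip":-1},{"x":0.05,"y":-0.5,"z":0,"roll":0,"grip":-1},{"x":0.1,"y":-0.75,"z":0,"roll":0,"grip":-1},{"x":0.17,"y":-1,"z":0,"roll":0,"grip":-1},{"x":0.17,"y":-1,"z":0,"roll":0,"grip":-1},{"x":0.17,"y":-1,"z":0,"roll":0,"grip":-1}])

```text
t: 18.33
position: [525.6, -232.2, 204.6]
tcp_rot: [-3.141, 0.001, -2.784]
ft_force: [0.4, 0.7, -1.8]
grip_width: 23.4
grip_force: 61.4
```

```bash
python3 - <<'E'
from h import *
o=r.observe(); w=snap('wrist','w13.png'); print(o['position'],o['tcp_rot'],o['ft_force'],o['t'],o['grip_width'])
g=cv2.GaussianBlur(cv2.cvtColor(w['img'],cv2.COLOR_RGB2GRAY),(1,3),0)[:,314:328].mean(1)
print('col',dict(zip(range(210,250,2),g[210:250:2].round().tolist())),dict(zip(range(308,334,3),g[308:334:3].round().tolist())),dict(zip(range(370,396,2),g[370:396:2].round().tolist())))
m=brown(w['img']); n,l,st,ce=cv2.connectedComponentsWithStats(m)
for i in range(1,n):
    if st[i,4]>500: print(st[i],ce[i].round(1),onz(w,ce[i],40,o)[:2].round(1))
V=cv2.cvtColor(w['img'],cv2.COLOR_RGB2HSV)[...,2]
u,v=proj(w,[502.5,-241,40],o).astype(int); print('exp',u,v); print(V[v-50:v+51:5,u-50:u+51:5])
E
```

```text
[ 525.57992245 -232.16294912  204.6460996 ] [-3.14141490e+00  6.96255447e-04 -2.78379448e+00] [ 0.42996301  0.70982614 -1.76298714] 18.3333 23.426451727609063
col {210: 76.0, 212: 76.0, 214: 66.0, 216: 77.0, 218: 104.0, 220: 114.0, 222: 109.0, 224: 98.0, 226: 87.0, 228: 82.0, 230: 87.0, 232: 90.0, 234: 90.0, 236: 90.0, 238: 90.0, 240: 89.0, 242: 90.0, 244: 89.0, 246: 90.0, 248: 90.0} {308: 10.0, 311: 34.0, 314: 89.0, 317: 90.0, 320: 92.0, 323: 112.0, 326: 133.0, 329: 144.0, 332: 152.0} {370: 10.0, 372: 13.0, 374: 52.0, 376: 134.0, 378: 154.0, 380: 153.0, 382: 149.0, 384: 144.0, 386: 181.0, 388: 198.0, 390: 198.0, 392: 199.0, 394: 201.0}
[ 167  125   93   61 2979] [211.3 155.1] [ 500.4 -344.1]
[ 288  164   63   63 2668] [318.8 194.2] [ 499.6 -242.9]
[ 369  177   72   68 2676] [404.5 210.8] [ 486.3 -163.2]
[ 130  297  130   71 4579] [187.4 321.5] [ 667.9 -323.4]
exp 319 197
[[240 240 239 240 240 239 240 240 240 240 240 240 240 240 239 239 239 240
  240 240 240]
 [240 240 240 240 240 240 240 240 239 240 240 240 240 240 240 241 240 240
  240 239 240]
 [239 239 239 240 240 240 239 240 239
[... 954 characters left out ...]
0 240 217 196 151  99 117 114 120 114 106  85  87  95 164 167
  170 171 153]
 [240 240 240 241 241 166  94  95  87  82 112 104  84 105 111 146 167 173
  168 175 124]
 [240 240 240 240 238 172 154 115  91 119 102 118  96 108 143 175 166 168
  166 175  81]
 [240 241 241 222 177 170 175 176 140 120  65  65 137 168 170 174 172 169
  175 172  64]
 [241 241 240 169 171 177 173 155 115 113  89  87 119 119 164 165 170 164
  173 171 140]
 [240 237 169 172 172 173 173  89  92  93  92  93  93  95  92 169 173 169
  168 169 166]
 [237 168 171 173 173 172 167  93  92  95  93  94  93  93  90 172 170 170
  172 167 178]
 [173 172 173 174 174 169 149  94  92  95  93  94  93  94  91 167 164 172
  168 169 172]]
```

```bash
python3 - <<'E'
from h import *
from scipy.optimize import least_squares
o=r.observe(); w=snap('wrist')
p=o['position']+np.array([0,0,19.]); y=o['tcp_rot'][2]; tx=np.array([np.cos(y),np.sin(y),0]); ty=np.array([np.sin(y),-np.cos(y),0]); X=-tx;Z=np.array([0,0,1.])
def geo(q):
    t=np.radians(q[0]); ax=-X*np.sin(t)+Z*np.cos(t); px=X*np.cos(t)+Z*np.sin(t); return p-X*q[1],ax,px
def pred(q):
    b,ax,px=geo(q); return np.array([proj(w,b+ax*(q[2]-a)+px*f,o)[1] for a,f in((0,12),(0,-12),(110,-12),(176,-7))])
obs=np.array([385,321,233,216.8])
s=least_squares(lambda q:pred(q)-obs,[0,0,27]); b,ax,px=geo(s.x); tip=b+ax*(s.x[2]-176)
print(s.x.round(2),s.fun.round(1)); d=tip-o['position']; print('tip rel',(d@tx).round(1),(d@ty).round(1),tip.round(1))
M=onz(w,(319.3,197),40,o); e=M-tip; print('mark',M.round(1),'go tool x,y',(e@tx).round(1),(e@ty).round(1))
# tip disc columns (left/right) 
row=w['img'][219:223].mean((0,2)); print(dict(zip(range(300,344,2),row[300:344:2].round().tolist())))
E
```

```text
[-0.59  5.45 28.36] [-0.2  0.3 -0.8  0.7]
tip rel 7.0 0.0 [ 518.9 -233.1   76. ]
mark [ 501.7 -240.    40. ] go tool x,y 18.6 -0.4
{300: 74.0, 302: 73.0, 304: 71.0, 306: 62.0, 308: 52.0, 310: 52.0, 312: 60.0, 314: 99.0, 316: 117.0, 318: 116.0, 320: 105.0, 322: 104.0, 324: 114.0, 326: 114.0, 328: 93.0, 330: 58.0, 332: 61.0, 334: 70.0, 336: 81.0, 338: 105.0, 340: 141.0, 342: 154.0}
```

The mark is at wrist px (319,197) and the tip disc at (321,217). The probe's tilt is about 0.6°. I move the tip over the mark and descend to just above it.

>>> play_rows(series=[{"x":0.06,"y":-0.01,"z":0,"roll":0,"grip":-1},{"x":0.124,"y":-0.01,"z":0,"roll":0,"grip":-1},{"x":0.124,"y":-0.01,"z":0.07,"roll":0,"grip":-1},{"x":0.124,"y":-0.01,"z":0.14,"roll":0,"grip":-1},{"x":0.124,"y":-0.01,"z":0.18,"roll":0,"grip":-1},{"x":0.124,"y":-0.01,"z":0.2,"roll":0,"grip":-1},{"x":0.124,"y":-0.01,"z":0.2,"roll":0,"grip":-1}])

```text
t: 19.02
position: [508.7, -237.6, 173.8]
tcp_rot: [3.14, -0.001, -2.78]
ft_force: [0.1, -0.1, -1.3]
grip_width: 23.1
grip_force: 61.5
```

```bash
cat >> h.py <<'E'
def avg(n=10):
    F=[];P=[];Q=[]
    for i in range(n):
        w=r.snapshot('wrist'); o=r.observe(); F.append(o['ft_force']);P.append(o['position']);Q.append(o['ft_torque'])
    print('F',np.mean(F,0).round(2),'T',np.mean(Q,0).round(3),'P',np.mean(P,0).round(1),'t',o['t']); return w,o
E
python3 - <<'E'
from h import *
w,o=avg(10)
g=w['img'][...].mean(2)
print(g[185:240:3,280:366:5].astype(int))
m=brown(w['img']); n,l,st,ce=cv2.connectedComponentsWithStats(m)
print([(st[i].tolist(),ce[i].round()) for i in range(1,n) if st[i,4]>500])
E
```

```text
F [-0.23  0.21 -1.15] T [-0.009  0.004  0.008] P [ 509.4 -238.2  174.9] t 19.5167
[[239 237 236 237 235 238 171  82  68 114 204 237 237 236 217 154 153 156]
 [236 238 236 236 236  98  41  72  80  60  45 155 239 192 157 158 152 155]
 [237 237 236 236  94  84 123 131 131 123 116  53 193 147 152 153 161 154]
 [235 235 235 209  82 116  95 126 121  88 104 128  43 149 161 156 154 153]
 [236 236 238  82 128  93  90  94  96  92  89 127  66  92 157 155 151 159]
 [234 236 230 114 131  92  88  91  89  89  89  75  68  54 156 157 156 157]
 [236 237 136 112 113  90  91  92 105  86  61  53  51  63 145 160 158 153]
 [236 237 108  88  90 115  91 118 130  71  67  46  49  52  95 154 156 152]
 [237 222 114  88  90 110 127 127 104  73  71  53  51  55  65 148 156 149]
 [235 167 123  89  91 112 126  66  51  60  71  51  51  65  61 153 154 149]
 [234 124 125  92  89 126  88  53  67  55  65  68  61  58  65 156 154 153]
 [236 111 114 102 123 125  47  80 118 106  49  72  51  47  59 145 156 151]
 [236 112  88  90 100  77  51 118 106 116  59  71  49  51  51 139 151 152]
 [237 107  87  87  79  72  50 125  64 111  73  69  49  49  54 145 154 153]
 [235 120  88  84  59  72  49 114  64  72  60  69  51  46  64 151 149 153]
 [236 154 104  68  69  74  54  68  67  63  59  69  54  66  66 157 150 146]
 [237 163  93  64  55  94  89  87  85  86  86  87  57  53  64 152 159 148]
 [236 151  70  53  53  97  88  90  87  86  89  86  75  47  98 146 154 152]
 [224 151  96  50  61 101  88  88  87  89  85  88  83  50 128 154 147 152]]
[([154, 145, 102, 66, 3598], array([202., 177.])), ([285, 185, 69, 63, 2289], array([318., 213.])), ([372, 199, 80, 74, 3162], array([411., 237.])), ([115, 324, 129, 55, 2326], array([156., 344.]))]
```

The tip disc (columns 313 to 328) is centred over the mark (columns 308 to 332). Next I go down to contact, watching the force.

>>> play_rows(series=[{"x":0,"y":0,"z":0.01,"roll":0,"grip":-1},{"x":0,"y":0,"z":0.02,"roll":0,"grip":-1},{"x":0,"y":0,"z":0.03,"roll":0,"grip":-1},{"x":0,"y":0,"z":0.03,"roll":0,"grip":-1}])

```text
t: 19.85
position: [509.0, -238.0, 169.7]
tcp_rot: [3.141, -0.0, -2.78]
ft_force: [-0.4, -0.2, -1.0]
grip_width: 23.1
grip_force: 61.5
```

```bash
python3 -c "
from h import *
avg(8)"
```

```text
F [-0.22 -0.27 -1.29] T [-0.002  0.007 -0.01 ] P [ 509.2 -238.1  170.1] t 20.25
```

>>> play_rows(series=[{"x":0,"y":0,"z":0.01,"roll":0,"grip":-1},{"x":0,"y":0,"z":0.013,"roll":0,"grip":-1},{"x":0,"y":0,"z":0.013,"roll":0,"grip":-1}])

```text
t: 20.5
position: [509.1, -238.1, 168.0]
tcp_rot: [3.141, -0.0, -2.78]
ft_force: [0.5, -0.7, -1.1]
grip_width: 23.0
grip_force: 61.5
```

```bash
python3 -c "
from h import *
avg(8)"
```

```text
F [-0.35 -0.46 -1.49] T [-0.009 -0.003 -0.009] P [ 509.2 -238.1  168.2] t 20.9
```

>>> play_rows(series=[{"x":0,"y":0,"z":0.01,"roll":0,"grip":-1},{"x":0,"y":0,"z":0.013,"roll":0,"grip":-1},{"x":0,"y":0,"z":0.013,"roll":0,"grip":-1}])

```text
t: 21.15
position: [509.1, -238.1, 166.0]
tcp_rot: [3.141, -0.0, -2.78]
ft_force: [0.6, -0.5, -1.4]
grip_width: 23.4
grip_force: 61.5
```

```bash
python3 -c "
from h import *
avg(8)"
```

```text
F [-0.18  0.02 -1.23] T [-0.006  0.001  0.004] P [ 509.2 -238.1  166.3] t 21.55
```

>>> play_rows(series=[{"x":0,"y":0,"z":0.01,"roll":0,"grip":-1},{"x":0,"y":0,"z":0.013,"roll":0,"grip":-1},{"x":0,"y":0,"z":0.013,"roll":0,"grip":-1}])

```text
t: 21.8
position: [509.3, -238.2, 164.3]
tcp_rot: [-3.141, 0.0, -2.78]
ft_force: [-0.0, -0.0, 0.5]
grip_width: 23.3
grip_force: 61.6
```

```bash
python3 -c "
from h import *
avg(8)"
```

```text
F [ 0.08 -0.15  0.43] T [-0.089 -0.011 -0.003] P [ 509.3 -238.2  164.4] t 22.2
```

Contact: about 1.7 N above baseline. I press roughly 4 mm more, toward mid-travel.

>>> play_rows(series=[{"x":0,"y":0,"z":0.01,"roll":0,"grip":-1},{"x":0,"y":0,"z":0.02,"roll":0,"grip":-1},{"x":0,"y":0,"z":0.028,"roll":0,"grip":-1},{"x":0,"y":0,"z":0.028,"roll":0,"grip":-1}])

```text
t: 22.53
position: [509.2, -238.2, 159.9]
tcp_rot: [-3.142, -0.0, -2.78]
ft_force: [0.4, -0.7, 1.7]
grip_width: 23.5
grip_force: 61.8
```

```bash
python3 - <<'E'
from h import *
w,o=avg(10); snap('scene','s20.png'); snap('side','d20.png'); cv2.imwrite('pics/w20.png',w['img'][:,:,::-1])
g=w['img'].mean(2); print(g[180:240:3,285:360:5].astype(int))
m=brown(w['img']); n,l,st,ce=cv2.connectedComponentsWithStats(m)
print([(st[i].tolist(),onz(w,ce[i],40,o)[:2].round(1)) for i in range(1,n) if st[i,4]>500])
gg=g[:,314:328].mean(1); print(dict(zip(range(206,240,2),gg[206:240:2].round())),dict(zip(range(314,334,3),gg[314:334:3].round())),dict(zip(range(380,392,2),gg[380:392:2].round())))
E
```

```text
F [ 0.12 -0.53  1.94] T [-0.188  0.022 -0.015] P [ 509.3 -238.2  160.2] t 23.0333
[[236 235 239 236 236 237 236 237 235 236 236 236 238 237 237]
 [236 236 237 237 237 237 237 238 237 236 237 236 235 236 224]
 [237 236 237 236 237 229 158 140 178 233 237 236 235 214 159]
 [238 237 236 236 144  42  44  50  42  63 206 238 229 161 159]
 [238 236 236 129  57  93 119 122 115  83  45 197 154 152 153]
 [236 237 205  55 123 118 133 131 105 124  97  46 148 158 154]
 [235 238  75 124  97  87 114 102  87  91 130  69  93 161 160]
 [236 208 113 129  88  89  92  92  89  90 109  71  43 158 153]
 [237 107 129 130  90  89  90  90  87  67  66  56  64 140 157]
 [231 108  93 100  91  86 101 107  86  51  49  50  52  90 159]
 [175 100  89  89 114  99 127 114  65  71  49  50  50  59 156]
 [122  91  91  89 121 129 127  71  73  73  52  49  48  66 149]
 [102 102  87  88 123 120  57  56  59  72  55  51  58  72 137]
 [113 122  91  94 128  53  73 116 101  63  72  61  55  65 120]
 [116 103 104 125  92  49 115 110 116  59  71  51  49  49  91]
 [115  87  88 109  67  50 121  63  95  77  69  49  47  48  84]
 [105  87 
[... 462 characters left out ...]
 np.float64(99.0), 208: np.float64(100.0), 210: np.float64(99.0), 212: np.float64(92.0), 214: np.float64(79.0), 216: np.float64(58.0), 218: np.float64(81.0), 220: np.float64(108.0), 222: np.float64(113.0), 224: np.float64(99.0), 226: np.float64(84.0), 228: np.float64(80.0), 230: np.float64(75.0), 232: np.float64(84.0), 234: np.float64(87.0), 236: np.float64(87.0), 238: np.float64(87.0)} {314: np.float64(88.0), 317: np.float64(88.0), 320: np.float64(89.0), 323: np.float64(109.0), 326: np.float64(129.0), 329: np.float64(140.0), 332: np.float64(148.0)} {380: np.float64(149.0), 382: np.float64(146.0), 384: np.float64(136.0), 386: np.float64(182.0), 388: np.float64(194.0), 390: np.float64(195.0)}
```

The force is 3.2 N above baseline, which is about 6 of 12 mm travel. It rose 0.36 N/mm, so the tip is on its spring and not on the stop. The tip sits inside the mark, and all cakes are in place. Handing in.

```bash
python3 -c "
from plant import r
print(r.job_done())"
```

```text
the job is handed in; nothing more can be done
None
```

The job is handed in: both tray cakes are in the carton beside the oblong one, and the probe is held about 0.6° off vertical on the round cake's mark, its tip pushed in about 6 of 12 mm; the only verdict returned was that it was handed in.

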